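Stack the microscope service kit in its two nests

TASK

Put the microscope service kit away as two neat, centred stacks: in the blue rectangular nest, the shim tin lying flat between the corner angles, then the small dark chip box on top of the tin, and the roll of orange tape lying flat on top of the chip box; in the round yellow-lipped nest, the ring mount flat on the floor inside the lip with the objective standing upright in the middle on top of it. Do not shift or knock over the glue bottle, the oil bottle or the vee block.

Things in the scene. Friction and masses are not known exactly. Their poses are not given: they have to be found in the camera images.
- shim_tin: flat closed shim tin, dark grey-green lid over a bare metal body, 57 (x) x 87 (y) x 23 (z) mm, about 0.15 kg, flat top. Origin: centre of the underside, z up. Grasp across the short side (its x). Starts lying flat on the table.
- chip_box: small square flat chip box, dark grey lid and black base with clear sides between, closed (lid fixed), 52 x 52 x 15 mm, flat top. Origin: centre of the underside, z up. Grasp across any two facing sides. Starts flat on the table.
- orange_tape: small roll of orange tape lying flat, outer diameter 56 to 58 mm, hole 28 mm, 10 mm high. Origin: centre of the underside, z up. Grasp across its outside. Starts flat on the table.
- ring_mount: round optic mount lying flat, black body with a white-metal face ring on top and a round opening in the middle; diameter 50 mm, seat height 14 mm above the underside (trim to 16 mm). What is set on it rests 14 mm above its underside. Origin: centre of the underside, z up. Grasp across its outside. Starts flat on the table.
- objective: spare microscope objective, brown barrel with a green line and a domed top, standing upright on its flat end; diameter 35 mm, 61 mm high, about 0.28 kg. Origin: centre of the underside, z up. Grasp round the barrel.
- tin_nest_floor (a point): centre of the floor of the rectangular nest: fixed blue plate 81 (x) x 111 (y) mm, floor 5 mm above the table, four aluminium corner angles 7 mm high above the floor, 69 (x) x 99 (y) mm between them; each reaches 20 mm along each side, the middles of the sides are open for fingers. The tin's long side (its y) goes along the nest's y, either way round. z up.
- round_nest_floor (a point): centre of the floor of the round nest: a fixed disc, diameter 84 mm, dark steel floor 4 mm above the table inside a yellow lip that rises 3 mm above the floor; inside diameter of the lip 62 mm. z up. Just behind both nests (x above 0.617 m) the table carries a board 12 mm high.
- glue_bottle: bystander: white dropper bottle with a red nozzle, standing loose, body diameter 29 mm, 76 mm high. Origin: centre of the underside, z up. Leave it standing where it is.
- oil_bottle: bystander: white dropper bottle with an orange nozzle, standing loose, body diameter 34 mm, 88 mm high. Origin: centre of the underside, z up. Leave it standing where it is.
- vee_block: bystander: bright steel vee block, loose, 50 x 36 x 34 mm. Origin: centre of the underside, z up. Leave it where it is.
Not all that is in view belongs to the job. Leave any pink or turquoise look-alike of the objective alone.

How it is judged:
By the outcome, as a careful person would: the job done as asked, in the order asked, and still so for the second after the job is handed in, with the robot touching nothing.
It also fails if it takes over 118 s, if anything falls off the work surface, if the arm or the gripper's body presses on something with over 40 N, if the wrist force passes 120 N, or if a joint passes its speed limit or range.

ROBOT

A 7-joint arm with a two-finger parallel gripper is mounted at the origin on a cart in front of the work surface, level with it; the furniture and walls round the work are solid. World frame = base frame: x ahead of the robot, y to its left, z up, the work surface at z = 0. Lengths are in m, angles in rad, forces in N, time in s.
With the tool pointing down it reaches from about 0.35 to 0.775 m from the base axis. Payload 3.1 kg.
Tool frame: the origin (TCP) lies on the centre line of the jaws, within the pads' length; the fingertips stand r.tips_ahead ahead of it and the grasp point (between the pads) lies 5 mm behind it (r.tips_ahead is the distance from the TCP to the fingertips, in m); z points along the fingers, y is the line along which they close (so a half turn about z gives the same grasp; the last joint's range is limited). The gripper opens to 85 mm and grips with 20 to 120 N. Pads are 22 mm wide; open, the fingers measure 114 mm over their backs; the gripper's body (76 mm by 85 mm) begins 54 mm behind the grasp point. The pads swing forward as they close: fully open they stand 13 mm farther back than shut.
Start: joints at [-1.309, 0.311, 0.014, 1.512, -0.004, 1.319, -0.027], TCP at [0.165, 0.525, 0.245] pointing down, gripper open.
Joint ranges: [-2.7, 2.7], [-0.3, 1.91], [-1.27, 1.3], [0.12, 2.57], [-1.44, 4.58], [0.2, 2.03], [-3.05, 3.05]. Speed limits (rad/s): [2.79, 2.79, 3.14, 3.14, 3.14, 3.14, 3.14].

INTERFACE

Orientations are given as a unit quaternion [w, x, y, z].
In Python, from plant import r, imaging, workorder gives the robot as it stands. The module is installed in compiled form; this text tells all that it offers. Calls block until the motion is done:
- r.movep(position, orientation): joint-space move of the TCP to a pose.
- r.movel(position, attitude=None, max_speed=0.15): straight line of the TCP; attitude=None keeps the orientation; max_speed is the mean speed in m/s.
- r.set_joints(angles): joint-space move.
- r.open_gripper() and r.grasp(grip_force=None): open the fingers fully, or close them until they stop; grip_force is the grip in N (None keeps the last).
- r.dwell(seconds).
- r.inverse_kinematics(position, orientation): joint angles nearest the present ones, or None.
- r.read_state(): the state.
- imaging.read_camera(name): name is "side" or "top"; returns a dict with "image" (400x640x3 uint8, red, green, blue), "K" (3x3 intrinsics, pixels), "rvec" (rotation vector, rad) and "tvec" (3), from world to camera coordinates, as OpenCV has them. Camera axes: x right, y down, z forward; pixel columns grow to the right and rows downward; lengths in m; the calibration is good to about 2 mm. A picture is of the moment at which its call begins. There is no depth.
A pose or a line that the arm cannot do raises r.MotionError and nothing moves.
- workorder.sign_off(): hands the job in; it is judged then, once.
The state is a dict: "t": time; "joints": joint angles; "qvel": joint speeds; "effort": joint torques, N m; "position": TCP position; "tcp_rot": TCP orientation; "force": force on the tool from outside, world axes, zero at the start; "wrist_torque": the same for the moment, N m; "opening": finger opening in m; "grip_force": force on a finger pad.
Only numpy, scipy, OpenCV 4.12 (cv2) and the standard library are available. Lean on these libraries where they do the work, as an engineer would, in place of code of your own. Each camera call takes 0.05 s, during which the arm holds its last target. There are 200 camera calls.

## Working session

There is one attempt and no reset: what is moved stays moved. The work goes in short steps, each a Python script; the robot and the scene stay as the last script left them, time stands still between calls to the robot, and variables do not carry over. Pictures are saved under pics/ and viewed, at most 14 in all, crops included, and the job is handed in when it is done.

```bash
mkdir -p pics; cat > h.py <<'E'
import numpy as np, cv2
from plant import r, imaging, workorder
def cam(n, save=None):
    c=imaging.read_camera(n)
    if save: cv2.imwrite(f'pics/{save}.png', c['image'][:,:,::-1])
    return c
def ray(c,uv,z):
    R=cv2.Rodrigues(np.array(c['rvec'],float))[0]; t=np.array(c['tvec'],float).ravel()
    p=cv2.undistortPoints(np.array(uv,float).reshape(-1,1,2),np.array(c['K'],float),None).reshape(-1,2)
    d=np.c_[p,np.ones(len(p))]@R; o=-R.T@t
    return o+d*((z-o[2])/d[:,2])[:,None]
def proj(c,P):
    return cv2.projectPoints(np.array(P,float).reshape(-1,1,3),np.array(c['rvec'],float),np.array(c['tvec'],float),np.array(c['K'],float),None)[0].reshape(-1,2)
E
python3 - <<'E'
from h import *
for n in('top','side'):
    c=cam(n,n+'0'); R=cv2.Rodrigues(np.array(c['rvec']))[0]; print(n,c['K'],-R.T@np.ravel(c['tvec'])); print(R)
s=r.read_state(); print(s, r.tips_ahead)
E
```

```text
top [[431.48375316   0.         321.98583748]
 [  0.         431.48375316 205.68303166]
 [  0.           0.           1.        ]] [0.37694411 0.04400472 1.32143859]
[[ 0.01462721 -0.99987273  0.00636997]
 [-0.99705691 -0.01506491 -0.07517021]
 [ 0.0752566  -0.0052517  -0.99715037]]
side [[498.74654919   0.         320.8787106 ]
 [  0.         498.74654919 201.81485578]
 [  0.           0.           1.        ]] [-0.32909755  0.27477896  1.12593078]
[[-0.28397883 -0.95882867  0.0019013 ]
 [-0.76071468  0.22409493 -0.60917537]
 [ 0.58366874 -0.17443925 -0.79303326]]
{'t': 0.1, 'joints': array([-1.30868759,  0.31166355,  0.01398497,  1.51290935, -0.0043976 ,
        1.31919906, -0.02720881]), 'qvel': array([-0.00154466, -0.00199249,  0.00016255, -0.00239662,  0.00083155,
       -0.00119584,  0.00069828]), 'effort': array([ 7.03995720e-04, -3.80856514e+01,  1.46652502e-01, -2.31244880e+01,
        1.23739906e-02,  7.98780442e-03, -2.15161275e-07]), 'position': array([0.1643306 , 0.5242172 , 0.24431475]), 'tcp_rot': array([-1.17942064e-04,  1.51283251e-01,  9.88489870e-01, -1.06780673e-03]), 'force': array([-0.39642752,  1.27369883,  0.37885215]), 'wrist_torque': array([-0.0475954 ,  0.04128536,  0.01733069]), 'grip_force': 0.0, 'opening': 0.08516590361053526} 0.014
```

View pics/top0.png

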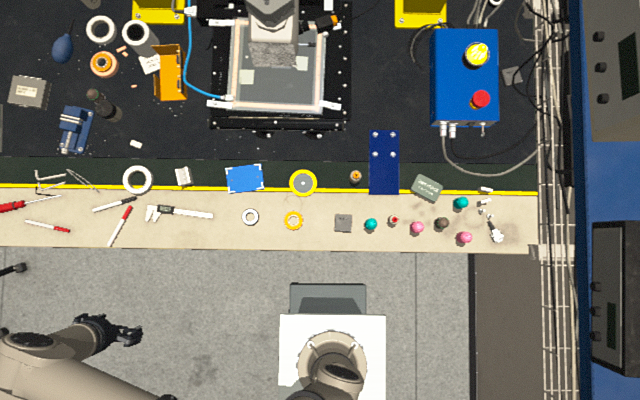

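View pics/side0.png

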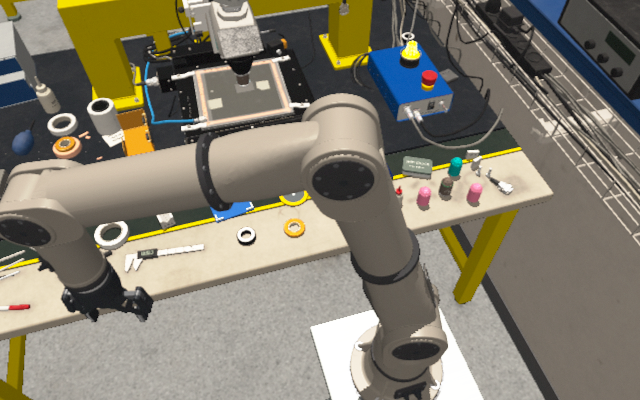

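The top view shows the blue nest at about (244,178), round nest (303,183), ring mount (250,217), tape (293,221), chip box (343,223), tin (425,188), objective (brown) about (442,224), with pink and turquoise look-alikes around it. The side view is partly hidden by the arm. I'll zoom in.

```bash
python3 - <<'E'
import cv2
a=cv2.imread('pics/top0.png')
x=cv2.resize(a[155:250,220:380],None,fx=5,fy=5,interpolation=cv2.INTER_CUBIC)
cv2.imwrite('pics/c1.png',x)
cv2.imwrite('pics/c2.png',cv2.resize(a[155:250,360:520],None,fx=5,fy=5,interpolation=cv2.INTER_CUBIC))
E
```

```text
(no output)
```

View pics/c1.png

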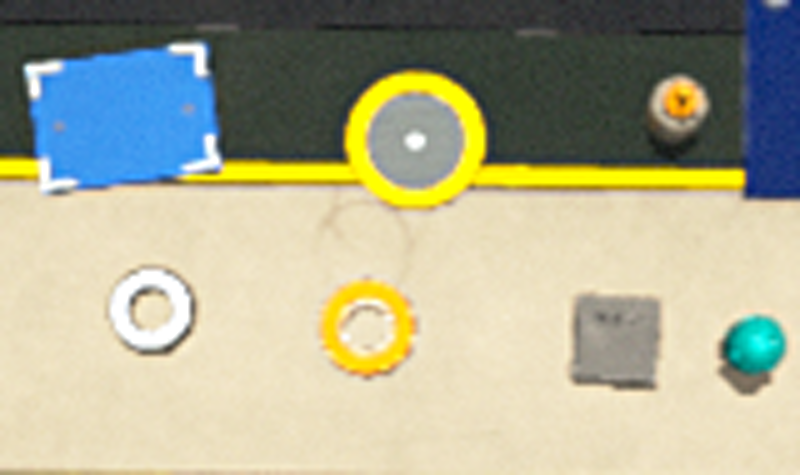

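View pics/c2.png

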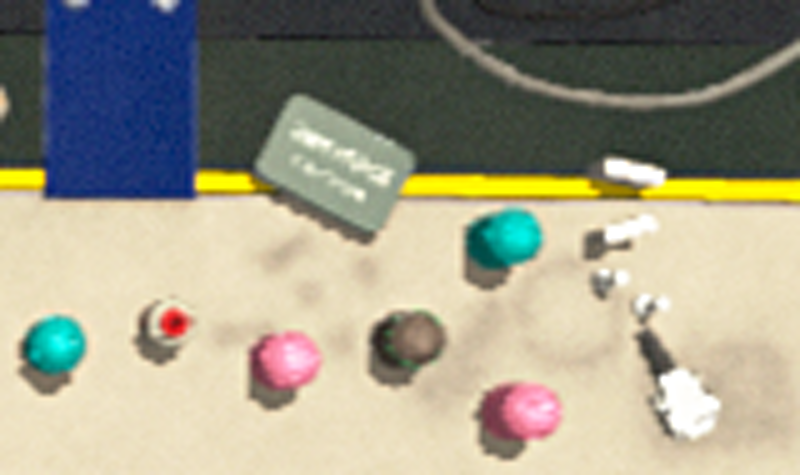

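```bash
cat >> h.py <<'E'
S=4
def blob(c,lo,hi,box,close=3,minarea=200):
    """largest HSV blob inside box (u0,v0,u1,v1); contour in full-image pixels"""
    u0,v0,u1,v1=box
    im=cv2.resize(c['image'][v0:v1,u0:u1],None,fx=S,fy=S,interpolation=cv2.INTER_CUBIC)
    m=cv2.inRange(cv2.cvtColor(im,cv2.COLOR_RGB2HSV),lo,hi)
    m=cv2.morphologyEx(m,cv2.MORPH_OPEN,np.ones((3,3)));m=cv2.morphologyEx(m,cv2.MORPH_CLOSE,np.ones((close,close)))
    k=max(cv2.findContours(m,cv2.RETR_EXTERNAL,cv2.CHAIN_APPROX_NONE)[0],key=cv2.contourArea)
    return (cv2.convexHull(k).reshape(-1,2)+.5)/S-.5+[u0,v0]
def shape(c,k,z,rect=False):
    p=ray(c,k,z)[:,:2]
    q=(p*1e4).astype(np.float32)
    if rect: (x,y),(w,h),a=cv2.minAreaRect(q)
    else: (x,y),(w,h),a=cv2.fitEllipse(q)
    return np.round([x/1e4,y/1e4,w/1e4,h/1e4,a],4)
E
python3 - <<'E'
from h import *
c=cam('top')
hsv=cv2.cvtColor(c['image'],cv2.COLOR_RGB2HSV)
for n,(u,v) in dict(table=(270,235),ring=(244,217),tape=(287,221),chip=(343,225),tin=(425,192),obj=(443,222),lip=(291,183),blue=(244,180),floor=(310,188),vee=(183,176),pink=(417,226),line=(340,189),board=(340,170)).items(): print(n,hsv[v,u],np.round(ray(c,[u,v],0)[0],3))
for n,a in dict(tape=((12,140,120),(24,255,255),(275,205,311,238),.010,0),
 lip=((25,140,100),(32,255,255),(284,165,322,200),.007,0),
 ring=((0,0,190),(179,25,255),(238,205,264,230),.016,0),
 chip=((0,0,40),(179,40,150),(328,208,360,238),.015,1),
 tin=((35,20,60),(90,90,190),(400,168,450,206),.023,1),
 nest=((95,120,100),(115,255,255),(220,158,270,200),.005,1)).items():
    try: k=blob(c,*a[:3]); print(n,shape(c,k,a[3],a[4]))
    except Exception as e: print(n,e)
E
```

```text
table [ 23  49 235] [0.385 0.194 0.   ]
ring [  0   0 255] [0.438 0.275 0.   ]
tape [ 23 154 254] [0.428 0.143 0.   ]
chip [ 14  31 154] [ 0.418 -0.028  0.   ]
tin [ 48  33 171] [ 0.524 -0.28   0.   ]
obj [ 13  70 164] [ 0.432 -0.335  0.   ]
lip [ 30 255 255] [0.545 0.134 0.   ]
blue [105 186 239] [0.552 0.279 0.   ]
floor [150   5 162] [0.531 0.075 0.   ]
vee [ 19  22 240] [0.562 0.467 0.   ]
pink [165  43 255] [ 0.419 -0.255  0.   ]
line [ 29 255 255] [ 0.529 -0.018  0.   ]
board [63 38 61] [ 0.588 -0.017  0.   ]
tape [4.07300e-01 1.20100e-01 9.70000e-03 2.88000e-02 1.18274e+01]
lip [0.5444 0.0975 0.0817 0.128  0.5657]
ring [ 0.4402  0.2559  0.0475  0.0496 14.4905]
chip [ 0.4382 -0.0218  0.0114  0.0189  0.8565]
tin [ 0.5446 -0.2734  0.1023  0.1525  0.8982]
nest [0.5581 0.2766 0.0827 0.1157 7.3206]
```

```bash
cat > m.py <<'E'
from h import *
def run(c,A,save=None):
    o=c['image'].copy() if save else None
    if save: o=cv2.resize(o,None,fx=8,fy=8,interpolation=cv2.INTER_CUBIC)
    tiles=[]
    for n,a in A.items():
        k=blob(c,*a[:3]); print(n,shape(c,k,a[3],a[4]))
        if save:
            cv2.polylines(o,[np.round((k+.5)*8-.5).astype(int)],True,(255,0,0),1)
            u0,v0,u1,v1=a[2]; tiles.append(cv2.resize(o[v0*8:v1*8,u0*8:u1*8],(260,260)))
    if save:
        while len(tiles)%3: tiles.append(tiles[0]*0)
        cv2.imwrite(f'pics/{save}.png',np.vstack([np.hstack(tiles[i:i+3]) for i in range(0,len(tiles),3)])[:,:,::-1])
TOP=dict(tape=((14,105,120),(26,255,255),(275,205,311,238),.008,0),
 floor=((0,0,120),(179,60,255),(290,170,317,196),.004,0),
 ring=((0,0,200),(179,30,255),(238,205,264,230),.016,0),
 chip=((0,0,115),(179,45,195),(328,208,360,238),.015,1),
 tin=((25,0,110),(90,70,205),(405,170,446,206),.023,1),
 obj=((0,45,100),(45,130,200),(432,212,456,236),.055,0))
E
python3 - <<'E'
from m import *
run(cam('top'),TOP,'ov1')
E
```

```text
tape [4.307000e-01 1.245000e-01 5.860000e-02 5.910000e-02 1.061802e+02]
floor [5.46500e-01 9.76000e-02 5.77000e-02 5.83000e-02 8.29905e+01]
ring [0.4403 0.256  0.0476 0.0493 6.858 ]
chip [ 4.25300e-01 -2.66000e-02  5.04000e-02  5.19000e-02  8.67675e+01]
tin [ 5.35900e-01 -2.79400e-01  8.66000e-02  5.81000e-02  6.34203e+01]
obj [ 0.4236 -0.3114  0.0437  0.0539 34.1433]
```

View pics/ov1.png

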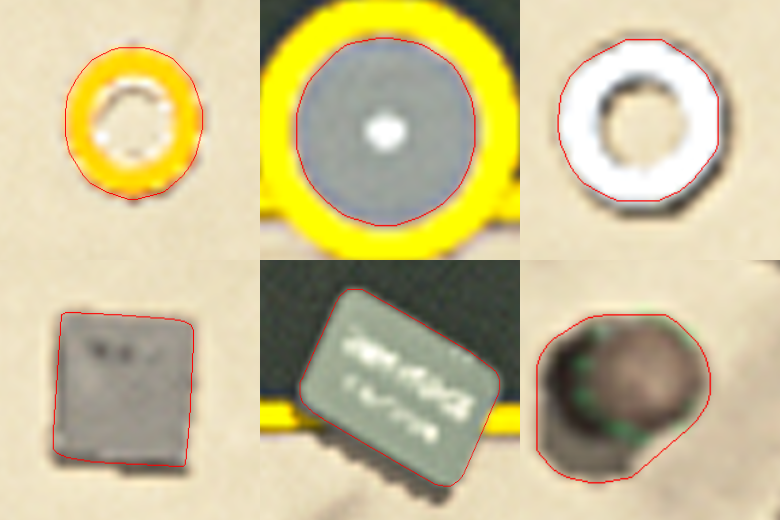

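```bash
python3 - <<'E'
from h import *
a=cv2.imread('pics/side0.png')
cv2.imwrite('pics/c3.png',cv2.resize(a[135:215,360:520],None,fx=5,fy=5,interpolation=cv2.INTER_CUBIC))
c=cam('top')
o=ray(c,[443.0,222.3],.05)[0]; print(o)
o2=ray(c,[443.0,222.3],.045)[0]; print(o2)
s=cam('side'); print(proj(s,[[*o[:2],0],[*o[:2],.061]]), proj(s,[[*p,z] for p in [(.536,-.279)] for z in(0,.023)]))
# dome/barrel in top: predicted circle of the barrel at z .045
k=blob(c,(0,60,110),(16,130,190),(432,212,456,236)); print('dome',shape(c,k,.052), k.mean(0))
E
```

```text
[ 0.42911444 -0.32058795  0.05      ]
[ 0.4293196  -0.32202173  0.045     ]
[[443.33820702 193.39012007]
 [447.63881536 179.7726995 ]] [[415.38257402 169.67529881]
 [416.5650343  164.54441289]]
dome [ 4.302000e-01 -3.212000e-01  2.360000e-02  2.930000e-02  1.609237e+02] [443.66447368 221.42763158]
```

View pics/c3.png

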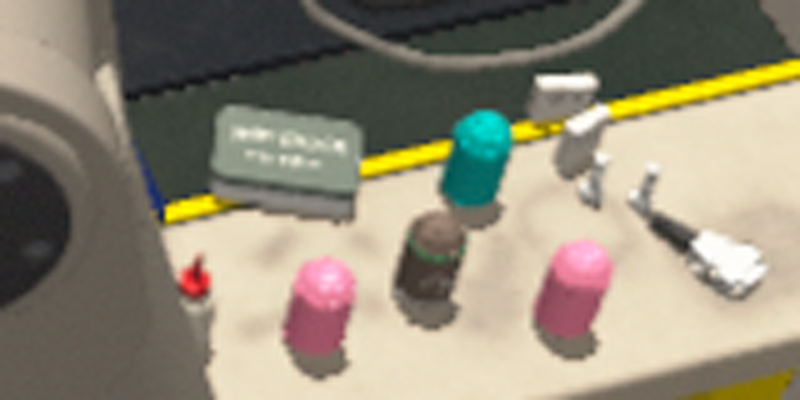

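The objective is brown with a green line at side pixel (446,187). That agrees with the top estimate of (0.430, -0.322) to about 1 px. I'll start with the tin.

```bash
cat >> h.py <<'E'
from math import cos,sin,radians,degrees,atan2
def Q(phi):
    h=radians(phi+90)/2; return np.array([0,cos(h),sin(h),0])
def best(p,phi):
    q0=r.read_state()['joints']; b=None
    for f in(phi,phi+180):
        j=r.inverse_kinematics(p,Q(f))
        if j is not None:
            e=abs(np.array(j)-q0).max()+ (10 if abs(j[6])>2.9 else 0)
            if b is None or e<b[0]: b=(e,f)
    return b[1]
def st(tag):
    s=r.read_state(); print(tag,'t%.1f'%s['t'],'p',np.round(s['position'],4),'F',np.round(s['force'],1),'open %.4f'%s['opening'],'grip %.0f'%s['grip_force'],'tips',r.tips_ahead,'j7 %.2f'%s['joints'][6])
    return s
E
python3 - <<'E'
from h import *
x,y,phi=.536,-.2795,-26.6
f=best([x,y,.15],phi); print(f)
r.movep([.43,-.25,.25],Q(f)); cam('side','s1')
r.movep([x,y,.10],Q(f)); st('hover')
r.movel([x,y,.020],max_speed=.1); st('down')
r.grasp(40); st('grasp')
r.movel([x,y,.12],max_speed=.15); st('up')
cam('top','t2');
E
```

```text
-26.6
hover t4.0 p [ 0.536  -0.2799  0.1009] F [-0.1 -0.7  1.5] open 0.0856 grip 0 tips 0.014 j7 0.26
down t5.0 p [ 0.5366 -0.28    0.0208] F [-0.   0.6 -0.4] open 0.0856 grip 0 tips 0.014 j7 0.31
grasp t5.3 p [ 0.5369 -0.28    0.0211] F [-0.1  0.   4.4] open 0.0559 grip 44 tips 0.014 j7 0.31
up t6.2 p [ 0.5351 -0.2788  0.1187] F [-0.3  0.5 -1.9] open 0.0554 grip 43 tips 0.014 j7 0.25
```

View pics/s1.png

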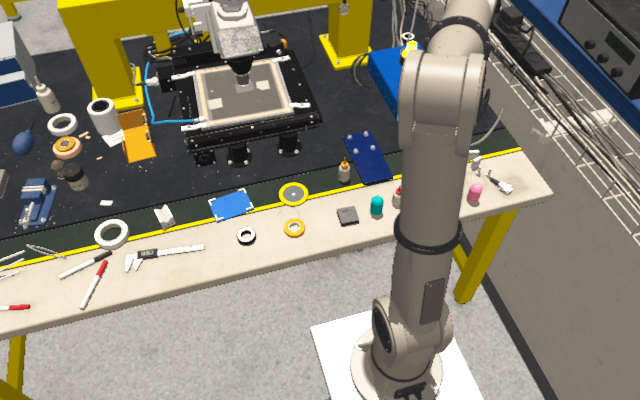

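The side view shows the blue plate lying flat, and both nests, the ring, tape and chip in plain sight. I'll check those positions from this second camera.

```bash
python3 - <<'E'
from m import *
c=cam('side'); im=cv2.imread('pics/s1.png')[:,:,::-1].copy(); c['image']=im
t=cam('top')
SIDE=dict(tape=((10,105,120),(26,255,255),(280,215,310,240),.008,0),
 floor=((0,0,100),(179,70,255),(282,184,304,205),.004,0),
 ring=((0,0,190),(179,35,255),(234,222,260,240),.016,0),
 chip=((0,0,60),(179,70,150),(332,202,364,226),.010,1),
 nest=((95,120,100),(115,255,255),(200,182,262,226),.005,1))
run(c,SIDE,'ov2')
T2={k:TOP[k] for k in('tape','floor','ring','chip')}; T2['nest']=((95,120,100),(115,255,255),(220,158,270,200),.005,1)
run(t,T2)
st('')
E
```

```text
tape [4.30300e-01 1.23700e-01 5.84000e-02 6.37000e-02 7.91706e+01]
floor [5.486000e-01 9.570000e-02 5.630000e-02 5.890000e-02 1.674185e+02]
ring [4.496000e-01 2.474000e-01 7.070000e-02 1.097000e-01 1.640191e+02]
chip [ 0.4252 -0.024   0.0507  0.0515  2.4548]
nest [0.5575 0.2754 0.0845 0.1134 8.088 ]
tape [4.30800e-01 1.24500e-01 5.85000e-02 5.92000e-02 9.88824e+01]
floor [5.46400e-01 9.76000e-02 5.76000e-02 5.84000e-02 8.33872e+01]
ring [0.4403 0.2561 0.0475 0.0493 8.5616]
chip [ 4.25400e-01 -2.63000e-02  5.08000e-02  5.20000e-02  8.64612e+01]
nest [0.5579 0.2766 0.0828 0.115  8.5926]
 t6.3 p [ 0.5351 -0.2788  0.1184] F [ 0.6 -0.4 -0.6] open 0.0555 grip 43 tips 0.014 j7 0.25
```

View pics/ov2.png

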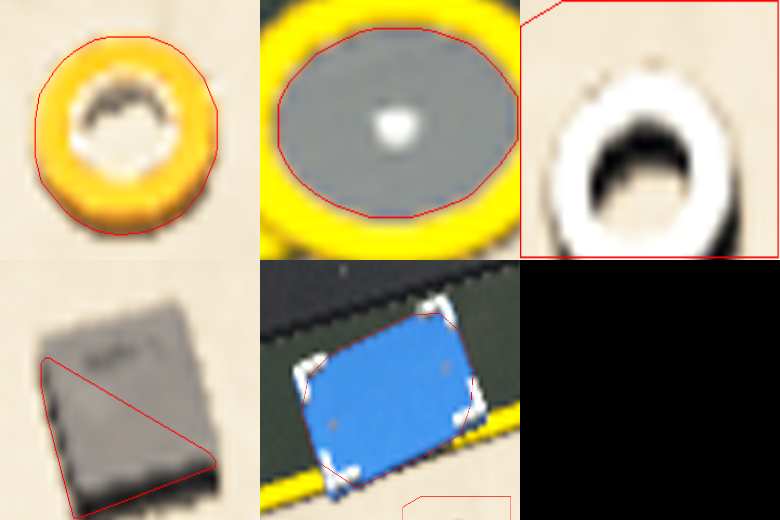

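```bash
cat >> h.py <<'E'
def go(x,y,phi,z):
    """traverse at height z to above x,y with closing angle phi"""
    p=r.read_state()['position']; 
    f=best([x,y,z],phi); r.movep([x,y,z],Q(f)); return f
def place(x,y,z):
    r.movel([x,y,z+.03],max_speed=.15); r.movel([x,y,z+.006],max_speed=.06); s=r.read_state()
    # trim xy from the reading, then go down
    e=np.array([x,y])-s['position'][:2]; e=np.clip(e,-.003,.003)
    r.movel([x+e[0],y+e[1],z],max_speed=.03); r.dwell(.15); st('set')
E
python3 - <<'E'
from h import *
r.movel([.45,-.24,.20],max_speed=.25)
f=go(.558,.276,8,.20); st('over')
place(.558,.276,.0255)
r.open_gripper(); st('open')
r.movel([.558,.276,.15],max_speed=.2)
f=best([.4253,-.0258,.1],-3.2); r.movep([.4253,-.0258,.12],Q(f)); st('chip')
cam('top','t3'); cam('side','s3')
a=cv2.imread('pics/t3.png')[150:215,205:285];b=cv2.imread('pics/s3.png')[175:240,190:270]
cv2.imwrite('pics/c4.png',np.hstack([cv2.resize(i,(400,325),interpolation=cv2.INTER_CUBIC) for i in(a,b)]))
E
```

```text
over t8.8 p [0.559  0.2733 0.2003] F [-0.9 -0.6 -2.4] open 0.0558 grip 43 tips 0.014 j7 -0.16
set t11.0 p [0.5591 0.2764 0.0261] F [0.6 0.8 1.5] open 0.0556 grip 44 tips 0.014 j7 -0.09
open t11.4 p [0.558  0.2761 0.0253] F [-0.4  0.7  0.7] open 0.0853 grip 0 tips 0.014 j7 -0.09
chip t13.4 p [ 0.4265 -0.0247  0.1202] F [0.2 0.2 0.2] open 0.0853 grip 0 tips 0.014 j7 0.14
```

View pics/c4.png

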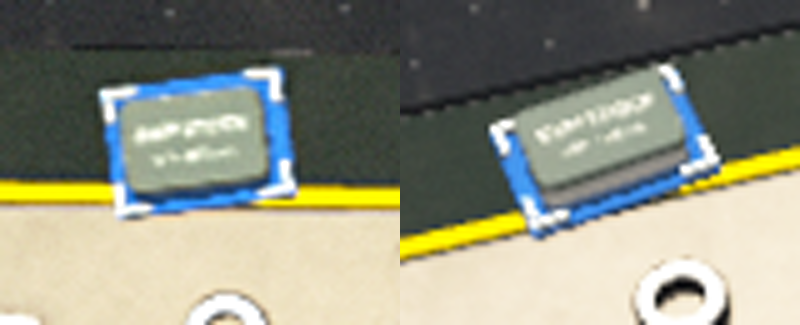

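The tin is flat inside the four angles. Next I'll measure its centre and pick the chip box.

```bash
python3 - <<'E'
from m import *
t=cam('top')
run(t,dict(tin=((25,0,100),(90,70,215),(224,163,265,192),.028,1)))
run(cam('side'),dict(tin=((25,0,100),(90,75,215),(208,186,252,217),.028,1)))
x,y=.4253,-.0258
r.movel([x,y,.05],max_speed=.2); r.movel([x-.0008,y-.0008,.0155],max_speed=.06); st('down')
r.grasp(30); st('grasp'); r.movel([x,y,.08],max_speed=.15); st('up')
E
```

```text
tin [0.5557 0.2754 0.0564 0.0849 7.6499]
tin [0.5536 0.2794 0.0665 0.1005 8.4559]
down t14.9 p [ 0.4245 -0.0268  0.0154] F [-0.5 -0.   0.1] open 0.0853 grip 0 tips 0.014 j7 0.32
grasp t15.3 p [ 0.4251 -0.0266  0.016 ] F [-0.3  0.6  4.7] open 0.0509 grip 32 tips 0.014 j7 0.32
up t15.9 p [ 0.4247 -0.0255  0.0795] F [-0.   0.6 -1. ] open 0.0514 grip 31 tips 0.014 j7 0.21
```

```bash
python3 - <<'E'
from m import *
r.movel([.425,-.02,.20],max_speed=.25)
X,Y=.5565,.2757
go(X,Y,7.8,.20); st('over')
place(X,Y,.0443)
r.open_gripper(); st('open')
r.movel([X,Y,.15],max_speed=.2)
x,y=.4305,.1242
f=best([x,y,.12],0); r.movep([x,y,.12],Q(f)); st('tape')
t=cam('top','t4'); s=cam('side','s4')
run(t,dict(chip=((0,0,115),(22,60,200),(226,163,263,190),.043,1)))
a=t['image'][150:215,205:285];b=s['image'][175:240,190:270]
cv2.imwrite('pics/c5.png',np.hstack([cv2.resize(i,(400,325),interpolation=cv2.INTER_CUBIC) for i in(a,b)])[:,:,::-1])
E
```

```text
over t17.7 p [0.557  0.2728 0.1999] F [ 0.7 -0.2 -0.6] open 0.0513 grip 31 tips 0.014 j7 -0.16
set t19.8 p [0.5568 0.2758 0.0444] F [ 1.1 -0.2 -0. ] open 0.0517 grip 31 tips 0.014 j7 -0.10
open t20.2 p [0.5567 0.2758 0.0443] F [ 0.1 -0.6 -0.3] open 0.0854 grip 0 tips 0.014 j7 -0.10
tape t21.7 p [0.4313 0.1253 0.1199] F [ 0.5  0.5 -0.5] open 0.0855 grip 0 tips 0.014 j7 -0.14
chip [0.5549 0.2744 0.0516 0.0503 8.7728]
```

View pics/c5.png

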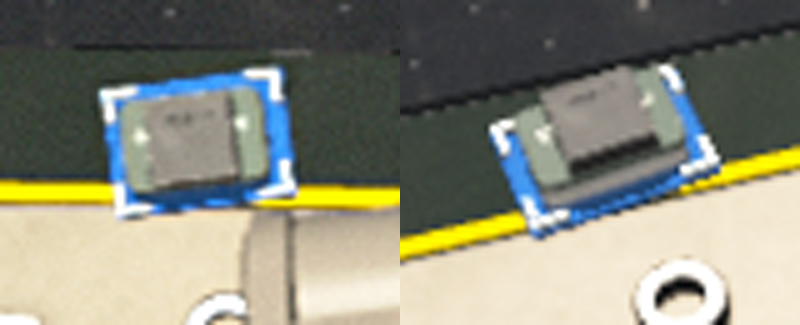

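The chip box sits flat and centred on the tin. Now the tape.

```bash
python3 - <<'E'
from m import *
x,y=.4305,.1242
r.movel([x,y,.05],max_speed=.2); r.movel([x-.0006,y-.0006,.0145],max_speed=.06); st('down')
r.grasp(25); g=st('grasp'); r.movel([x,y,.10],max_speed=.15); st('up')
X,Y=.5565,.2757
go(X,Y,7.8,.20); st('over')
place(X,Y,g['position'][2]+.0435)
r.open_gripper(); st('open')
r.movel([X,Y,.15],max_speed=.2)
x,y=.4403,.256
f=best([x,y,.12],0); r.movep([x,y,.16],Q(f)); st('ring')
t=cam('top','t5'); s=cam('side','s5')
run(t,dict(tape=((14,105,120),(26,255,255),(226,163,263,190),.053,0)))
a=t['image'][150:215,205:285];b=s['image'][175:240,190:270]
cv2.imwrite('pics/c6.png',np.hstack([cv2.resize(i,(400,325),interpolation=cv2.INTER_CUBIC) for i in(a,b)])[:,:,::-1])
E
```

```text
down t23.1 p [0.43   0.1235 0.0144] F [-0.2  1.  -0.3] open 0.0857 grip 0 tips 0.014 j7 -0.01
grasp t23.5 p [0.4305 0.1237 0.0155] F [-1.7 -0.8  6.8] open 0.0569 grip 25 tips 0.014 j7 -0.01
up t24.2 p [0.4297 0.1242 0.0994] F [ 0.1  0.5 -0.5] open 0.0563 grip 27 tips 0.014 j7 -0.12
over t25.1 p [0.5556 0.2737 0.1982] F [-0.7 -0.2 -0.5] open 0.0562 grip 27 tips 0.014 j7 -0.15
set t27.0 p [0.557  0.2759 0.0591] F [0.6 0.9 0. ] open 0.0564 grip 27 tips 0.014 j7 -0.09
open t27.4 p [0.5566 0.2758 0.0589] F [0.2 0.2 0.2] open 0.0858 grip 0 tips 0.014 j7 -0.09
ring t28.6 p [0.4387 0.2558 0.1586] F [1.  0.6 0.2] open 0.0852 grip 0 tips 0.014 j7 -0.37
tape [0.554  0.2759 0.0573 0.0613 0.9771]
```

View pics/c6.png

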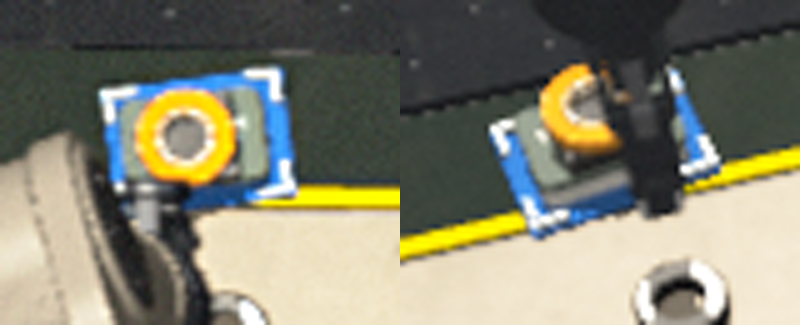

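The tape lies flat on the chip box. Ring mount next, keeping the tips above the 3 mm lip.

```bash
python3 - <<'E'
from m import *
x,y=.4405,.2558
r.movel([x,y,.05],max_speed=.2); r.movel([x,y,.018],max_speed=.06); st('down')
r.grasp(30); g=st('grasp'); r.movel([x,y,.10],max_speed=.15); st('up')
X,Y=.547,.0972
r.movel([.44,.2,.18],max_speed=.25)
go(X,Y,0,.18); st('over')
place(X,Y,g['position'][2]+.0043)
r.open_gripper(); st('open')
r.movel([X,Y,.15],max_speed=.2)
f=best([.43,-.322,.2],10); r.movep([.43,-.322,.2],Q(f)); st('obj')
t=cam('top','t6'); s=cam('side','s6')
run(t,dict(tape=((14,105,120),(26,255,255),(226,163,263,190),.053,0),ring=((0,0,225),(179,30,255),(290,168,318,196),.020,0),
   lip=((25,140,100),(32,255,255),(284,165,322,187),.007,0)))
a=t['image'][150:215,220:330];b=s['image'][165:230,200:310]
cv2.imwrite('pics/c7.png',np.hstack([cv2.resize(i,(400,236),interpolation=cv2.INTER_CUBIC) for i in(a,b)])[:,:,::-1])
E
```

```text
down t30.0 p [0.4406 0.2557 0.0179] F [-0.6  0.2  0.1] open 0.0854 grip 0 tips 0.014 j7 -0.25
grasp t30.5 p [0.441  0.256  0.0187] F [-1.4 -1.1  5.4] open 0.0486 grip 30 tips 0.014 j7 -0.25
up t31.2 p [0.4396 0.2555 0.0991] F [-0.8 -0.  -0.8] open 0.0484 grip 31 tips 0.014 j7 -0.32
over t32.4 p [0.546  0.0981 0.1774] F [-1.3  0.7 -2.3] open 0.0479 grip 31 tips 0.014 j7 0.04
set t34.4 p [0.5471 0.0974 0.023 ] F [ 0.8  0.1 -0.4] open 0.0483 grip 31 tips 0.014 j7 0.15
open t34.9 p [0.5473 0.0973 0.0231] F [-0.6 -0.4 -0.8] open 0.0854 grip 0 tips 0.014 j7 0.15
obj t37.3 p [ 0.4311 -0.3205  0.1994] F [ 0.7 -0.6  0.1] open 0.0856 grip 0 tips 0.014 j7 1.12
tape [0.5536 0.276  0.0584 0.0604 5.3908]
ring [0.5448 0.0971 0.0456 0.0479 7.1771]
lip [5.489000e-01 9.720000e-02 8.060000e-02 8.720000e-02 1.777317e+02]
```

View pics/c7.png

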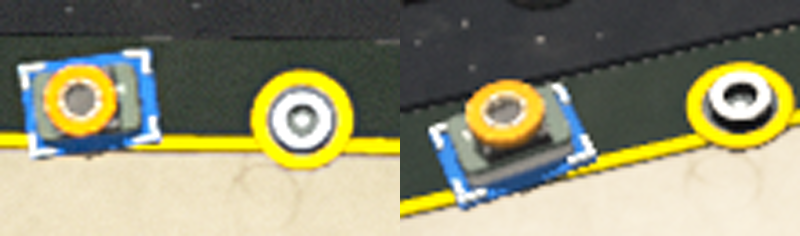

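The ring mount is flat inside the lip and the tin stack is intact. Last, the objective.

```bash
python3 - <<'E'
from m import *
x,y=.430,-.322
r.movel([x,y,.10],max_speed=.2); r.movel([x,y,.032],max_speed=.07); st('down')
r.grasp(40); g=st('grasp'); r.movel([x,y,.20],max_speed=.2); st('up')
X,Y=.5472,.0973
r.movep([.44,-.05,.22],r.read_state()['tcp_rot']); 
go(X,Y,0,.20); st('over')
place(X,Y,g['position'][2]+.0186)
s=cam('side','s7'); t=cam('top')
a=t['image'][150:215,250:360];b=s['image'][145:210,240:350]
cv2.imwrite('pics/c8.png',np.hstack([cv2.resize(i,(400,236),interpolation=cv2.INTER_CUBIC) for i in(a,b)])[:,:,::-1])
E
```

```text
down t39.1 p [ 0.4303 -0.3224  0.0325] F [ 0.2 -0.9  0.8] open 0.0853 grip 0 tips 0.014 j7 1.27
grasp t39.7 p [ 0.4304 -0.3221  0.0325] F [-0.7  0.3  3.4] open 0.0322 grip 40 tips 0.014 j7 1.27
up t40.7 p [ 0.4292 -0.321   0.1984] F [-0.5 -0.5 -3.1] open 0.0325 grip 40 tips 0.014 j7 1.12
over t42.5 p [0.5476 0.0954 0.1995] F [-0.9 -1.  -2.9] open 0.0324 grip 40 tips 0.014 j7 0.15
set t44.5 p [0.5475 0.0974 0.0512] F [ 0.7  0.3 -3.4] open 0.0326 grip 40 tips 0.014 j7 0.27
```

View pics/c8.png

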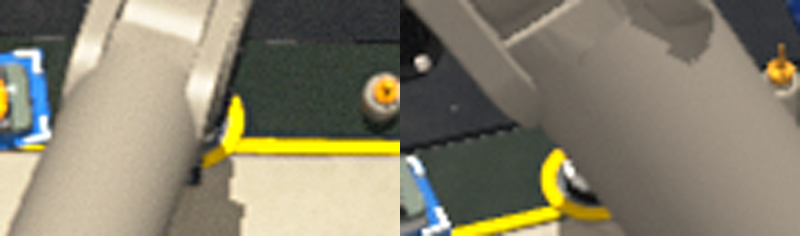

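Still hanging slightly, so I'll lower until it seats and then release.

```bash
python3 - <<'E'
from m import *
p=r.read_state()['position']; z=.0511
for i in range(5):
    z-=.0005; r.movel([.5472,.0973,z],max_speed=.02); r.dwell(.1)
    s=r.read_state(); print(round(z,4),np.round(s['position'],4),np.round(s['force'],1))
    if s['force'][2]>0: break
r.open_gripper(); st('open')
r.movel([.5472,.0973,.20],max_speed=.15)
r.movep([.42,-.15,.25],r.read_state()['tcp_rot']); st('')
t=cam('top'); s=cam('side')
run(t,dict(obj=((0,45,60),(45,140,200),(290,168,318,196),.070,0)))
print(proj(t,[.5472,.0973,.070]),proj(s,[[.5472,.0973,.018],[.5472,.0973,.079]]))
a=t['image'][150:215,220:330];b=s['image'][155:220,200:310]
cv2.imwrite('pics/c9.png',np.hstack([cv2.resize(i,(400,236),interpolation=cv2.INTER_CUBIC) for i in(a,b)])[:,:,::-1])
cv2.imwrite('pics/fin.png',np.hstack([t['image'],s['image']])[100:260:,:,::-1])
E
```

```text
0.0506 [0.5472 0.0973 0.0506] [ 0.1  0.3 -2.4]
0.0501 [0.5473 0.0973 0.0504] [-1.  -0.3  2. ]
open t45.8 p [0.5472 0.0973 0.0501] F [ 0.2 -0.5  0.3] open 0.0854 grip 0 tips 0.014 j7 0.28
 t48.1 p [ 0.4211 -0.148   0.2498] F [-1.   0.5  0.4] open 0.0854 grip 0 tips 0.014 j7 0.49
obj [5.426000e-01 9.760000e-02 2.850000e-02 3.640000e-02 1.006917e+02]
[[301.86675738 179.49874922]] [[292.52577772 190.77320398]
 [291.56872148 176.88253535]]
```

View pics/c9.png

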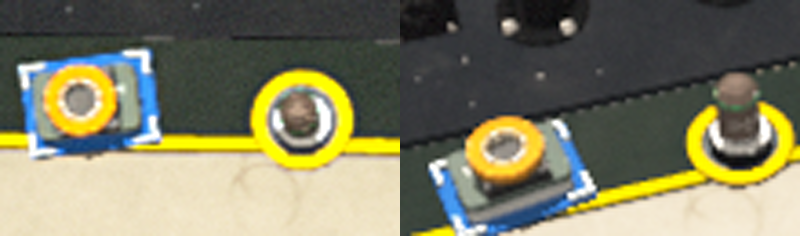

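The objective stands upright in the middle of the ring mount, side crop (738,110), and the tin, chip and tape stack is centred. Nothing passed near the bystanders, so I'm handing it in.

```bash
python3 -c "
from plant import workorder
print(workorder.sign_off())"
```

```text
the job is handed in; nothing more can be done
None
```

I built both stacks as asked and handed the job in at about 48 s; the last pictures show the tape on the chip box on the tin in the blue nest and the objective upright on the ring mount in the round nest. I didn't measure the glue bottle, oil bottle and vee block again at the end, but the arm kept clear of them.

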